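# Fetch the jar from the sliding-lid counter case

## Task

Take the jar out of the countertop case for the customer's order: slide open the lid above it, past the other lid, lift the jar out and stand it gently, upright, on the free floor of the low cardboard carton. Then slide the lid fully shut again, so that both lids of the case are closed. Leave the tin in the case and the can in the carton where they stand.

Things in the scene. Friction and masses are not known exactly. Their poses are not given: they have to be found in the camera images.
- case: fixed display case, 260 (x) x 440 (y) x 166 mm high; origin: centre of underside; x away from the robot, y left. Walls and metal rim 12 mm thick, floor top at 12 mm. A 6 mm partition, 92 mm high, at y = 0 parts it into left (+y) and right (-y) compartments, 236 x 205 mm, each under its own clear lid. A fully open lid bares 170 mm of its compartment, measured from the end wall inside
- left_lid (a joint): slide of the left lid, m: 0 closed against the end frame, 0.170 open stop, growing as it slides to the right (case -y). Clear pane in metal frame, 234 (case x) x 220 (case y) x 10 mm, top 163 mm above the counter, on the upper track: passes over the other lid. Needs 2 to 3 N, no spring, stays where left. Opening it pushes the other lid, if open, shut by its grip
- right_lid (a joint): slide of the right lid, m: 0 closed against the end frame, 0.170 open stop, growing as it slides to the left (case +y). Clear pane in metal frame, 234 (case x) x 220 (case y) x 10 mm, top 150 mm above the counter, on the lower track: passes under the other lid. Needs 2 to 3 N, no spring, stays where left. Opening it pushes the other lid, if open, shut by its grip
- left_grip (a point): middle of the top edge of the left lid's grip (moves with the lid): upright black bar 100 mm long (case x), 14 mm thick (case y), 35 mm high above its lid, top 198 mm above the counter, centre 14 mm from the lid's left (outer) edge. Can be pinched from above or pushed from either side
- right_grip (a point): middle of the top edge of the right lid's grip (moves with the lid): upright black bar 100 mm long (case x), 14 mm thick (case y), 48 mm high above its lid, top 198 mm above the counter, centre 14 mm from the lid's right (outer) edge. Can be pinched from above or pushed from either side
- jar: glass jar with a steel screw cap and paper label, 54 mm across and 110 mm high, about 0.3 kg, the only jar in the case, standing upright near the middle of either the left or the right compartment; origin at the centre of its underside, z up through the cap
- carton: fixed low cardboard carton, open at the top, 250 mm (its x) by 180 mm (its y) outside, walls 5 mm thick and 32 mm high, floor 5 mm above the counter; origin at the centre of its underside; a can stands towards its far (+x) end, the near (-x) half is free
- tin: short tin, 72 mm across and 45 mm high, standing upright in the other compartment of the case; origin at the centre of its underside
- can: taller can, 64 mm across and 85 mm high, already standing upright towards the far (+x) end of the carton, roughly 80 mm from its centre; origin at the centre of its underside

How it is judged:
By the outcome, as a careful person would: the job done as asked, in the order asked, and still so for the second after the job is handed in, with the robot touching nothing.
It also fails if it takes over 70 s, if anything falls off the work surface, if the arm or the gripper's body presses on something with over 40 N, if the wrist force passes 120 N, or if a joint passes its speed limit or range.

## Robot

A 6-joint arm with a two-finger parallel gripper is mounted at the origin on the work surface. World frame = base frame: x ahead of the robot, y to its left, z up, the work surface at z = 0. Lengths are in m, angles in rad, forces in N, time in s.
With the tool pointing down it reaches from about 0.225 to 0.875 m from the base axis. Payload 3.4 kg.
Tool frame: the origin (TCP) lies between the finger pads; the fingertips stand 11 mm ahead of it and the grasp point (between the pads) lies 8 mm behind it; z points along the fingers, y is the line along which they close (so a half turn about z gives the same grasp; the last joint's range is limited). The gripper opens to 85 mm and grips with 20 to 120 N. Pads are 22 mm wide; open, the fingers measure 114 mm over their backs; the gripper's body (76 mm by 85 mm) begins 54 mm behind the grasp point. The pads swing forward as they close: fully open they stand 13 mm farther back than shut.
Start: joints at [1.097, 0.276, 1.505, -0, 1.361, -0.121], TCP at [0.199, 0.54, 0.242] pointing down, gripper open.
Joint ranges: [-2.89, 2.89], [-0.75, 2.08], [0.22, 2.7], [-1.18, 4.32], [0.11, 2.71], [-2.7, 2.7]. Speed limits (rad/s): [2.57, 2.57, 3.14, 3.14, 3.14, 3.14].

## Interface

Orientations are given as a unit quaternion [w, x, y, z].
In Python, from rig import manip, imaging gives the robot as it stands. The module is installed in compiled form; this text tells all that it offers.
- The arm moves only by the tool jog_arm, never from a script. Its argument "deltas" is one flat list of numbers, 7 for each row, row after row: the turn, a rotation vector about the world's x, y, z in degrees, then the shift along the world's x, y, z in mm, then the opening, from 0 (shut) to 1 (fully open). In form: [ax, ay, az, tx, ty, tz, gripper, ax, ay, az, tx, ty, tz, gripper, ...]. A call has 1 to 20 rows; each row is the pose to reach, as a shift and turn from the pose commanded when the call began; what a row does not reach only later rows make up. A row lasts 1/10 s, in which the tool goes at most 50 mm and 8.59 degrees, less where a joint would pass 70% of its speed; a pose out of reach is approached as far as the arm can. A call with a gripper value outside its range is refused whole. The fingers move at their own pace and stop on an object; "grip_force" is the grip in N (left out, the last holds). Time passes only in rows, so rows that repeat a pose let the fingers close. It gives the time, the measured TCP pose, the force, the opening and the grip force at its end, in the units of the state.
- manip.get_state(): the state, without advancing time (a new reading comes with each control period).
- imaging.get_image(name): name is "scene" or "top" or "wrist"; returns the picture (480x640x3 uint8, blue, green, red); there is no depth.
- imaging.calibration(name): a dict with "mtx" (3x3 intrinsics, pixels), "cam_to_world" (4x4, takes a point from camera to world coordinates). Camera axes: x right, y down, z forward; pixel columns grow to the right and rows downward; lengths in m; the calibration is good to about 2 mm. A picture is of the moment at which its call begins: read the wrist's pose just before it. calibration takes no time and is no camera call; for the wrist camera it gives the pose at the moment of the call.
- manip.sign_off(): hands the job in; it is judged then, once.
The state is a dict: "clock": time; "qpos": joint angles; "qd": joint speeds; "effort": joint torques, N m; "position": TCP position; "ee_rot": TCP orientation; "contact_force": force on the tool from outside, world axes, zero at the start; "moment": the same for the moment, N m; "width": finger opening in m; "gripper_force": force on a finger pad.
Only numpy, scipy, OpenCV 4.12 (cv2) and the standard library are available. Lean on these libraries where they do the work, as an engineer would, in place of code of your own. Each camera call takes 0.05 s, during which the arm holds its last target. There are 200 camera calls.

## Working session

There is one attempt and no reset: what is moved stays moved. The work goes in short steps, Python scripts to look and compute and a tool call to move; the robot and the scene stay as the last step left them, time stands still between calls to the robot, and variables do not carry over. Pictures are saved under pics/ and viewed, at most 10 in all, crops included, and the job is handed in when it is done.

Besides the shell and the picture viewer there is one more tool, called by a JSON object that holds its "op" and its "data". jog_arm: Moves the arm, as the interface text tells. Its arguments: {"type":"object","properties":{"deltas":{"type":"array"},"grip_force":{"type":"number"}},"required":["deltas"]}

```bash
mkdir -p pics; cat > h.py <<'E'
import numpy as np, cv2
from rig import manip, imaging
def cal(n):
    c=imaging.calibration(n); return np.array(c["mtx"]),np.array(c["cam_to_world"])
def ray(n,uv,c=None):
    K,T=c or cal(n); d=T[:3,:3]@np.linalg.inv(K)@np.array([uv[0],uv[1],1.]); return T[:3,3],d/np.linalg.norm(d)
def atz(n,uv,z,c=None):
    o,d=ray(n,uv,c); return o+d*(z-o[2])/d[2]
def tri(rs):
    A=sum(np.eye(3)-np.outer(d,d) for o,d in rs); b=sum((np.eye(3)-np.outer(d,d))@o for o,d in rs); p=np.linalg.solve(A,b)
    return p,[round(1000*float(np.linalg.norm((np.eye(3)-np.outer(d,d))@(p-o))),1) for o,d in rs]
def proj(n,P,c=None):
    K,T=c or cal(n); q=T[:3,:3].T@(np.array(P)-T[:3,3]); q=K@q; return q[:2]/q[2]
E
python3 - <<'E'
from h import *
for n in("scene","top"):
    cv2.imwrite(f"pics/{n}0.png",imaging.get_image(n)); K,T=cal(n); print(n,K[0,0],T.round(3).tolist())
s=manip.get_state();print(s["position"],s["ee_rot"],s["clock"])
E
```

```text
scene 460.9701049103843 [[-0.899, -0.412, 0.148, 0.411], [-0.438, 0.846, -0.305, 0.299], [0.0, -0.339, -0.941, 1.095], [0.0, 0.0, 0.0, 1.0]]
top 493.2131125384738 [[-0.006, -0.998, 0.07, 0.486], [-1.0, 0.006, -0.001, -0.008], [0.001, -0.07, -0.998, 1.163], [0.0, 0.0, 0.0, 1.0]]
[0.19848857 0.53918508 0.2415162 ] [-2.45173907e-04  1.75497709e-01  9.84479482e-01 -8.02719165e-04] 0.1
```

View pics/scene0.png

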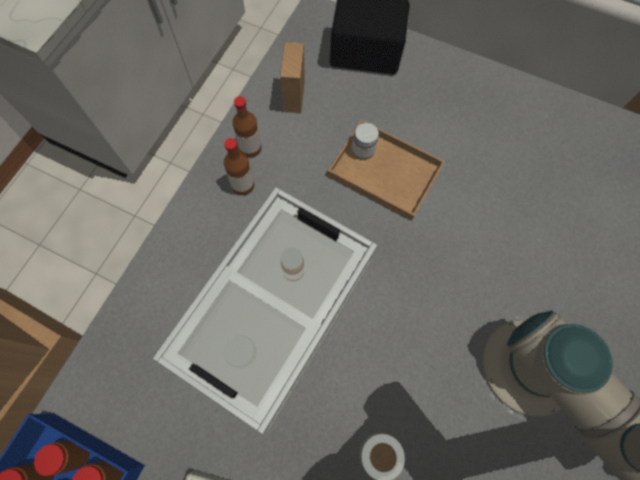

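View pics/top0.png

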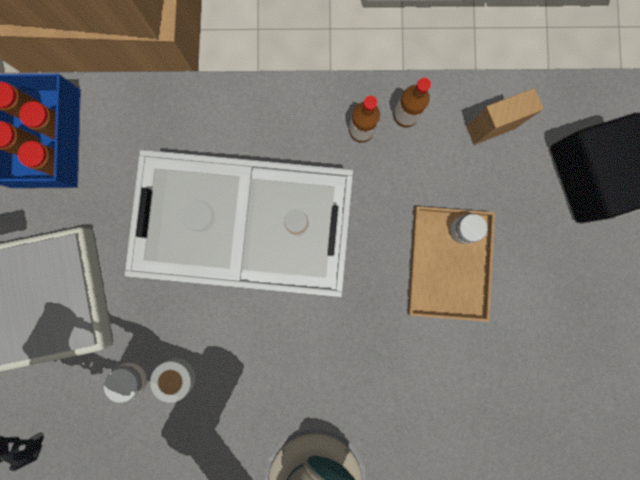

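The case sits at top-view pixels (130–350, 152–295). The jar looks to be in the right compartment near (296,222), the tin in the left near (199,215), the carton spans (410–493, 207–320) and the can is at (470,228). I'll take enlarged crops next.

```bash
python3 - <<'E'
import cv2
a=cv2.imread("pics/top0.png")[140:330,120:500]; cv2.imwrite("pics/t1.png",cv2.resize(a,None,fx=2.1,fy=2.1,interpolation=cv2.INTER_CUBIC))
b=cv2.imread("pics/scene0.png")[110:440,145:455]; cv2.imwrite("pics/s1.png",cv2.resize(b,None,fx=1.8,fy=1.8,interpolation=cv2.INTER_CUBIC))
E
```

```text
(no output)
```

View pics/t1.png

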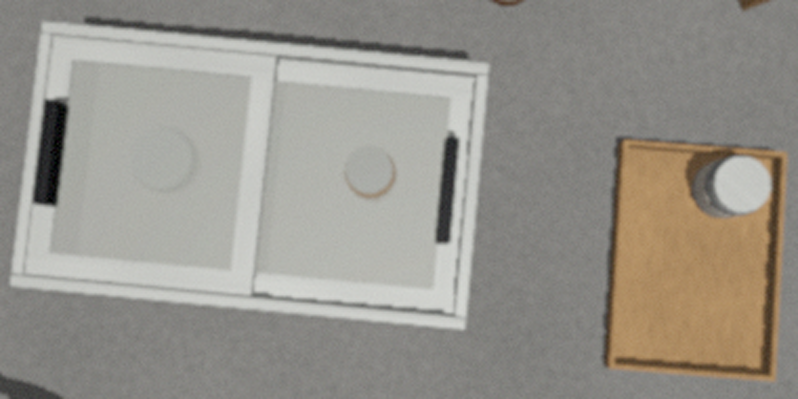

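View pics/s1.png

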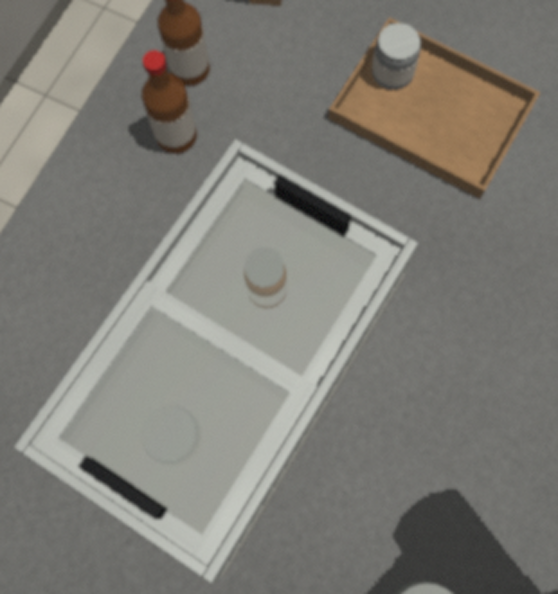

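Jar in the right compartment: its cap is at (370,172) in the top crop and (265,272) in the scene crop. The right grip is at (447,189) and (314,201). The tin is in the left compartment, and both lids are closed. Next I triangulate.

```bash
python3 - <<'E'
from h import *
t=lambda p:(120+(p[0]+.5)/2.1-.5,140+(p[1]+.5)/2.1-.5)
s=lambda p:(145+(p[0]+.5)/1.8-.5,110+(p[1]+.5)/1.8-.5)
D=dict(FR=((489,64),(238,143)),NR=((465,328),(416,242)),NL=((11,285),(210,580)),FL=((43,22),(18,445)),
 cap=((370,172),(265,268)),rgrip=((447,189),(314,201)),lgrip=((50,152),(123,487)),can=((741,185),(399,43)),
 cFL=((622,138),(329,112)),cFR=((786,152),(390,20)),cNR=((775,380),(537,94)),cNL=((608,365),(482,192)))
P={}
for k,(a,b) in D.items():
    p,e=tri([ray("top",t(a)),ray("scene",s(b))]);P[k]=p;print(k,p.round(4),e)
for z,ks in((.166,("FR","NR","NL","FL")),(.032,("cFL","cFR","cNR","cNL"))):
    for n,f,i in(("top",t,0),("scene",s,1)):
        q=np.array([atz(n,f(D[k][i]),z)[:2] for k in ks]); c=q.mean(0)
        print(n,q.round(3).tolist(),c.round(4))
        (x,y),wh,a=cv2.minAreaRect((q*1000).astype(np.float32));print(" ",x,y,wh,a)
E
```

```text
FR [ 0.6859 -0.0857  0.1452] [1.7, 1.7]
NR [ 0.4282 -0.0582  0.1571] [0.6, 0.6]
NL [0.4731 0.3797 0.1605] [1.3, 1.3]
FL [0.7272 0.3514 0.165 ] [0.7, 0.7]
cap [0.5855 0.0354 0.1018] [1.0, 1.0]
rgrip [ 0.5586 -0.0415  0.1849] [1.6, 1.6]
lgrip [0.5989 0.3386 0.1764] [0.1, 0.1]
can [ 0.5707 -0.3546  0.076 ] [0.1, 0.1]
cFL [ 0.628  -0.2442  0.0093] [1.7, 1.7]
cFR [ 0.6108 -0.4266  0.0121] [1.6, 1.6]
cNR [ 0.361  -0.4067  0.0097] [1.1, 1.1]
cNL [ 0.3775 -0.2226  0.0129] [0.3, 0.3]
top [[0.683, -0.084], [0.428, -0.058], [0.472, 0.377], [0.728, 0.351]] [0.5778 0.1467]
  577.781005859375 146.71755981445312 (437.3196105957031, 257.0439453125) 84.22014617919922
scene [[0.678, -0.078], [0.429, -0.055], [0.474, 0.38], [0.726, 0.351]] [0.5767 0.1496]
  577.4783935546875 149.3129119873047 (436.5899353027344, 253.72174072265625) 84.04037475585938
top [[0.627, -0.239], [0.61, -0.419], [0.362, -0.399], [0.38, -0.219]] [ 0.4947 -0.3191]
  494.57232666015625 -319.2521057128906 (181.15237426757812, 250.496826171875) 85.31900024414062
scene [[0.622, -0.233], [0.606, -0.414], [0.363, -0.392], [0.378, -0.213]] [ 0.4921 -0.313 ]
  491.8365478515625 -312.50531005859375 (181.1750030517578, 244.7920379638672) 84.88712310791016
```

{"op": "jog_arm", "data": {"deltas": [0, 0, 0, 0, 0, 50, 1, 0, 0, 5, 15, -40, 80, 1, 0, 0, 10, 40, -80, 110, 1, 0, 0, 14.4, 70, -120, 130, 1, 0, 0, 14.4, 105, -160, 140, 1, 0, 0, 14.4, 135, -200, 150, 1, 0, 0, 14.4, 160, -240, 158, 1, 0, 0, 14.4, 190, -280, 158, 1, 0, 0, 14.4, 215, -320, 158, 1, 0, 0, 14.4, 245, -360, 158, 1, 0, 0, 14.4, 270, -400, 158, 1, 0, 0, 14.4, 295, -440, 158, 1, 0, 0, 14.4, 320, -480, 158, 1, 0, 0, 14.4, 345, -520, 158, 1, 0, 0, 14.4, 365, -550, 158, 1, 0, 0, 14.4, 371, -559, 158, 1, 0, 0, 14.4, 371, -559, 158, 1, 0, 0, 14.4, 371, -559, 158, 1]}}

```text
clock: 1.9
position: [0.569, -0.0184, 0.4001]
ee_rot: [-0.001, 0.05, 0.999, 0.001]
contact_force: [-0.6, 0.1, -0.2]
width: 0.0853
gripper_force: 0.0
```

```bash
python3 - <<'E'
from h import *
c=cal("wrist"); im=imaging.get_image("wrist"); np.savez("w1.npz",K=c[0],T=c[1])
s=manip.get_state();print(s["clock"],s["position"],s["ee_rot"],s["qpos"],c[1].round(3).tolist(),c[0][0,0])
cv2.imwrite("pics/w1.png",im)
for n,p in dict(cap=(.5855,.0354,.122),grip=(.5586,-.0415,.198)).items(): print(n,proj("wrist",p,c))
E
```

```text
1.95 [ 0.56884987 -0.01798031  0.40051419] [-2.52658403e-04  4.99968632e-02  9.98749212e-01  5.11371066e-04] [-1.54445145e-01  2.23652031e-01  1.19716623e+00  9.75537576e-04
  1.72138350e+00 -1.62505997e+00] [[0.101, 0.946, 0.307, 0.49], [0.995, -0.096, -0.031, -0.01], [-0.0, 0.308, -0.951, 0.532], [0.0, 0.0, 0.0, 1.0]] 412.71678051943525
cap [378.55620908 198.36148246]
grip [294.82989138 195.79430991]
```

View pics/w1.png

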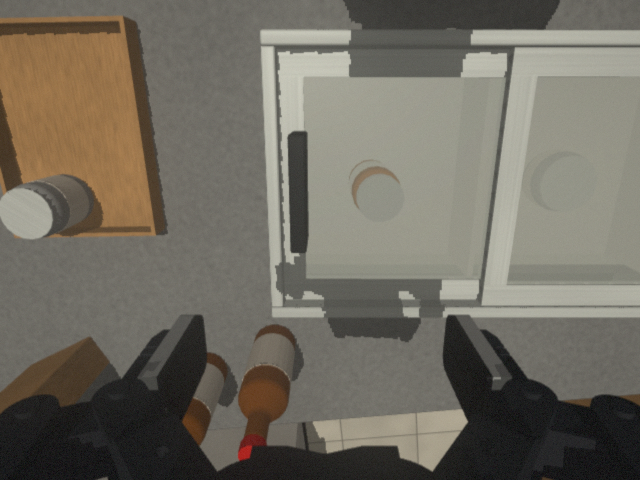

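The wrist view shows the cap at (380,197) and the right grip's top centre at (297,190), both within a few pixels of the prediction.

```bash
python3 - <<'E'
from h import *
d=np.load("w1.npz");c=(d["K"],d["T"])
t=lambda p:(120+(p[0]+.5)/2.1-.5,140+(p[1]+.5)/2.1-.5)
s=lambda p:(145+(p[0]+.5)/1.8-.5,110+(p[1]+.5)/1.8-.5)
for k,a,b,w,z in(("cap",(370,172),(265,268),(380,197),.122),("grip",(447,189),(314,201),(297,190),.198)):
    R=[ray("top",t(a)),ray("scene",s(b)),ray("wrist",w,c)]
    print(k,tri(R),[ (o+v*(z-o[2])/v[2]).round(4) for o,v in R])
for k,w in(("FR",(262,35)),("NR",(278,315))): pass
# rim corners in wrist: image-left = -y ; up = -x
a=atz("wrist",(262,34),.166,c);b=atz("wrist",(276,314),.166,c);print(a,b,np.degrees(np.arctan2(*(b-a)[1::-1])))
E
```

```text
cap (array([0.58511524, 0.03695037, 0.11072498]), [2.6, 1.0, 2.1]) [array([0.5827, 0.0343, 0.122 ]), array([0.5828, 0.041 , 0.122 ]), array([0.5842, 0.0369, 0.122 ])]
grip (array([ 0.55798439, -0.04115535,  0.18447842]), [2.2, 1.2, 1.6]) [array([ 0.5592, -0.0407,  0.198 ]), array([ 0.555, -0.037,  0.198]), array([ 0.554 , -0.0391,  0.198 ])]
[ 0.43113191 -0.05450919  0.166     ] [ 0.68178912 -0.07778664  0.166     ] -5.30559411094903
```

{"op": "jog_arm", "data": {"deltas": [0, 0, 0, -13, -22, -40, 1, 0, 0, 0, -13, -22, -85, 1, 0, 0, 0, -13, -22, -125, 1, 0, 0, 0, -13, -22, -155, 1, 0, 0, 0, -13, -22, -180, 1, 0, 0, 0, -13, -22, -200, 1, 0, 0, 0, -13, -22, -216, 1, 0, 0, 0, -13, -22, -216, 1, 0, 0, 0, -13, -22, -216, 0, 0, 0, 0, -13, -22, -216, 0, 0, 0, 0, -13, -22, -216, 0, 0, 0, 0, -13, -22, -216, 0, 0, 0, 0, -13, -22, -216, 0, 0, 0, 0, -13, -22, -216, 0], "grip_force": 30}}

```text
clock: 3.35
position: [0.5571, -0.0398, 0.1851]
ee_rot: [0.001, 0.051, 0.999, 0.002]
contact_force: [0.7, 5.6, 3.2]
width: 0.013
gripper_force: 33.2
```

{"op": "jog_arm", "data": {"deltas": [0, 0, 0, 0.5, 5, 0, 0, 0, 0, 0, 1.5, 15, 0, 0, 0, 0, 0, 2.5, 27, 0, 0, 0, 0, 0, 4, 40, 0, 0, 0, 0, 0, 5, 53, 0, 0, 0, 0, 0, 6.5, 66, 0, 0, 0, 0, 0, 7.5, 79, 0, 0, 0, 0, 0, 9, 92, 0, 0, 0, 0, 0, 10, 105, 0, 0, 0, 0, 0, 11.5, 118, 0, 0, 0, 0, 0, 12.5, 130, 0, 0, 0, 0, 0, 14, 142, 0, 0, 0, 0, 0, 15, 153, 0, 0, 0, 0, 0, 15.5, 162, 0, 0, 0, 0, 0, 16, 167, 0, 0, 0, 0, 0, 16, 169, 0, 0, 0, 0, 0, 16, 169, 0, 0]}}

```text
clock: 5.05
position: [0.5743, 0.1287, 0.1851]
ee_rot: [0.002, 0.051, 0.999, 0.001]
contact_force: [2.8, 0.4, 5.6]
width: 0.0133
gripper_force: 33.4
```

{"op": "jog_arm", "data": {"deltas": [0, 0, 0, 0, 0, 0, 1, 0, 0, 0, 0, 0, 0, 1, 0, 0, 0, 0, 0, 0, 1, 0, 0, 0, 0, 0, 30, 1, 0, 0, 0, 0, 0, 70, 1, 0, 0, -8, 2, -20, 110, 1, 0, 0, -16, 4, -45, 140, 1, 0, 0, -24, 6, -70, 155, 1, 0, 0, -32, 9, -92, 155, 1, 0, 0, -40, 9, -92, 155, 1, 0, 0, -48, 9, -92, 155, 1, 0, 0, -56, 9, -92, 155, 1, 0, 0, -64, 9, -92, 155, 1, 0, 0, -72, 9, -92, 155, 1, 0, 0, -80, 9, -92, 155, 1, 0, 0, -87, 9, -92, 155, 1, 0, 0, -90, 9, -92, 155, 1, 0, 0, -90, 9, -92, 155, 1, 0, 0, -90, 9, -92, 155, 1]}}

```text
clock: 6.95
position: [0.5815, 0.0357, 0.3389]
ee_rot: [-0.0, 0.742, 0.671, -0.0]
contact_force: [-0.1, -0.7, -0.4]
width: 0.0854
gripper_force: 0.0
```

```bash
python3 - <<'E'
from h import *
c=cal("wrist"); im=imaging.get_image("wrist"); np.savez("w2.npz",K=c[0],T=c[1])
s=manip.get_state();print(s["clock"],s["position"],s["ee_rot"],s["qpos"],c[1].round(3).tolist())
a=np.hstack([im,cv2.resize(imaging.get_image("top")[100:340,100:420],None,fx=2,fy=2)]);cv2.imwrite("pics/w2.png",cv2.resize(a,(800,300)))
cv2.imwrite("pics/w2full.png",im)
print(proj("wrist",(.584,.037,.122),c))
E
```

```text
7.0 [0.58150423 0.03567273 0.3390408 ] [-2.57203635e-04  7.41734254e-01  6.70693816e-01 -1.88546129e-04] [-5.81927008e-02  2.51521684e-01  1.30443748e+00  9.21001487e-05
  1.58626463e+00  4.23173521e-02] [[0.995, -0.095, -0.032, 0.589], [-0.1, -0.946, -0.309, 0.115], [-0.0, 0.311, -0.951, 0.471], [0.0, 0.0, 0.0, 1.0]]
[328.18954203 198.44928046]
```

View pics/w2full.png

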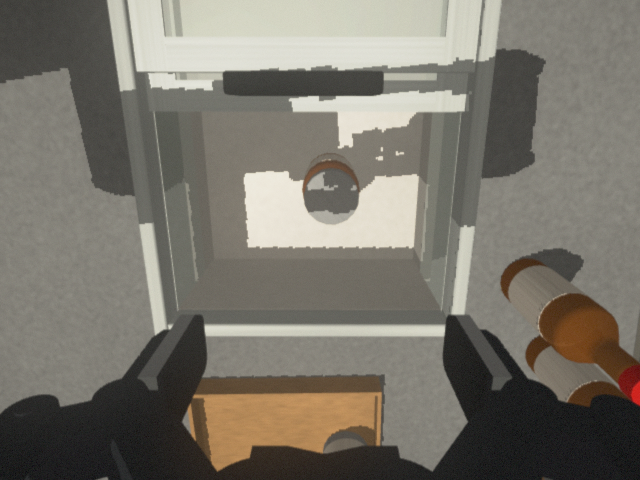

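The cap is at (331,197) against a prediction of (328,198). The compartment is open, and the lid edge and grip sit clear at row 85. Now down for the grasp.

{"op": "jog_arm", "data": {"deltas": [0, 0, 0, 4, 2, -40, 1, 0, 0, 0, 4, 2, -85, 1, 0, 0, 0, 4, 2, -125, 1, 0, 0, 0, 4, 2, -155, 1, 0, 0, 0, 4, 2, -180, 1, 0, 0, 0, 4, 2, -205, 1, 0, 0, 0, 4, 2, -225, 1, 0, 0, 0, 4, 2, -245, 1, 0, 0, 0, 4, 2, -259, 1, 0, 0, 0, 4, 2, -259, 1, 0, 0, 0, 4, 2, -259, 0.4, 0, 0, 0, 4, 2, -259, 0.4, 0, 0, 0, 4, 2, -259, 0.4, 0, 0, 0, 4, 2, -259, 0.4, 0, 0, 0, 4, 2, -259, 0.4], "grip_force": 35}}

```text
clock: 8.55
position: [0.5868, 0.0375, 0.0818]
ee_rot: [0.001, 0.742, 0.67, 0.001]
contact_force: [-0.8, 0.7, 5.2]
width: 0.0523
gripper_force: 36.9
```

{"op": "jog_arm", "data": {"deltas": [0, 0, 0, 0, 0, 8, 0.4, 0, 0, 0, 0, 0, 25, 0.4, 0, 0, 0, 0, 0, 50, 0.4, 0, 0, 0, 0, 0, 80, 0.4, 0, 0, 0, 0, 0, 115, 0.4, 0, 0, 0, 0, 0, 150, 0.4, 0, 0, 0, 0, 0, 180, 0.4, 0, 0, 0, -4, -8, 205, 0.4, 0, 0, 0, -14, -30, 218, 0.4, 0, 0, 0, -28, -62, 220, 0.4, 0, 0, 0, -44, -98, 220, 0.4, 0, 0, 0, -60, -134, 220, 0.4, 0, 0, 0, -76, -170, 220, 0.4, 0, 0, 0, -92, -206, 220, 0.4, 0, 0, 0, -108, -242, 220, 0.4, 0, 0, 0, -124, -278, 220, 0.4, 0, 0, 0, -138, -310, 220, 0.4, 0, 0, 0, -148, -335, 220, 0.4, 0, 0, 0, -153, -346, 220, 0.4, 0, 0, 0, -153, -348, 220, 0.4]}}

```text
clock: 10.55
position: [0.4319, -0.311, 0.2999]
ee_rot: [-0.001, 0.743, 0.67, 0.0]
contact_force: [-0.2, -0.2, -3.0]
width: 0.0522
gripper_force: 37.7
```

```bash
python3 - <<'E'
from h import *
c=cal("wrist"); im=imaging.get_image("wrist"); s=manip.get_state(); print(s["clock"],s["position"],s["width"],s["contact_force"])
t=imaging.get_image("top"); np.savez("w3.npz",K=c[0],T=c[1])
a=np.hstack([im,cv2.resize(t[120:360,220:540],None,fx=2,fy=2,interpolation=cv2.INTER_CUBIC)]);cv2.imwrite("pics/w3.png",cv2.resize(a,(800,300),interpolation=cv2.INTER_AREA))
E
```

```text
10.6 [ 0.43250238 -0.31027521  0.2999782 ] 0.05221384965948038 [ 0.5325945   0.19331949 -2.08043808]
```

View pics/w3.png

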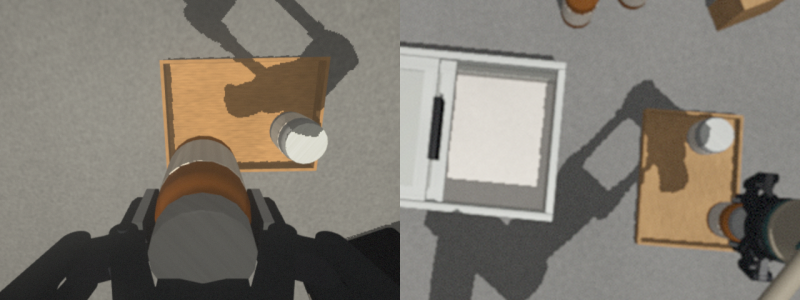

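The jar is held upright above the near half of the carton, with the can well clear. Lowering.

{"op": "jog_arm", "data": {"deltas": [0, 0, 0, 0, 0, -25, 0.4, 0, 0, 0, 0, 0, -60, 0.4, 0, 0, 0, 0, 0, -100, 0.4, 0, 0, 0, 0, 0, -135, 0.4, 0, 0, 0, 0, 0, -165, 0.4, 0, 0, 0, 0, 0, -190, 0.4, 0, 0, 0, 0, 0, -207, 0.4, 0, 0, 0, 0, 0, -216, 0.4, 0, 0, 0, 0, 0, -220, 0.4, 0, 0, 0, 0, 0, -222, 0.4, 0, 0, 0, 0, 0, -223, 0.4, 0, 0, 0, 0, 0, -223, 0.4, 0, 0, 0, 0, 0, -223, 0.4]}}

```text
clock: 11.95
position: [0.433, -0.3107, 0.078]
ee_rot: [0.001, 0.742, 0.67, 0.0]
contact_force: [0.1, 0.0, -3.2]
width: 0.052
gripper_force: 37.7
```

{"op": "jog_arm", "data": {"deltas": [0, 0, 0, 0, 0, -1, 0.4, 0, 0, 0, 0, 0, -2, 0.4, 0, 0, 0, 0, 0, -2.5, 0.4, 0, 0, 0, 0, 0, -3, 0.4, 0, 0, 0, 0, 0, -3, 0.4]}}

```text
clock: 12.45
position: [0.4327, -0.3105, 0.0748]
ee_rot: [0.0, 0.742, 0.67, -0.0]
contact_force: [-1.2, 0.1, 2.2]
width: 0.0522
gripper_force: 38.1
```

{"op": "jog_arm", "data": {"deltas": [0, 0, 0, 0, 0, 0, 0.75, 0, 0, 0, 0, 0, 0, 0.9, 0, 0, 0, 0, 0, 0, 1, 0, 0, 0, 0, 0, 0, 1, 0, 0, 0, 0, 0, 15, 1, 0, 0, 0, 0, 0, 45, 1, 0, 0, 0, 0, 0, 90, 1, 0, 0, 0, 0, 0, 135, 1, 0, 0, 0, 0, 0, 180, 1, 0, 0, 8, 5, 15, 215, 1, 0, 0, 16, 20, 60, 225, 1, 0, 0, 24, 35, 105, 225, 1, 0, 0, 32, 50, 150, 225, 1, 0, 0, 40, 65, 195, 225, 1, 0, 0, 48, 80, 240, 225, 1, 0, 0, 56, 95, 285, 225, 1, 0, 0, 64, 110, 330, 225, 1, 0, 0, 72, 125, 375, 225, 1, 0, 0, 80, 135, 410, 225, 1, 0, 0, 88, 141, 430, 225, 1]}}

```text
clock: 14.45
position: [0.5741, 0.1228, 0.2989]
ee_rot: [-0.0, 0.064, 0.998, 0.001]
contact_force: [0.3, -1.3, -0.0]
width: 0.0856
gripper_force: 0.0
```

```bash
python3 - <<'E'
from h import *
c=cal("wrist"); im=imaging.get_image("wrist"); s=manip.get_state(); print(s["clock"],s["position"],s["ee_rot"],s["width"])
t=imaging.get_image("top")
a=np.hstack([im,cv2.resize(t[120:360,220:540],None,fx=2,fy=2,interpolation=cv2.INTER_CUBIC)]);cv2.imwrite("pics/w4.png",cv2.resize(a,(800,300),interpolation=cv2.INTER_AREA))
print(proj("wrist",(.574,.129,.198),c)*400/640)
E
```

```text
14.5 [0.57483301 0.12500783 0.29876284] [2.27650619e-04 6.13200324e-02 9.98116041e-01 2.04210820e-03] 0.08550293800979626
[208.85179598 152.05184484]
```

View pics/w4.png

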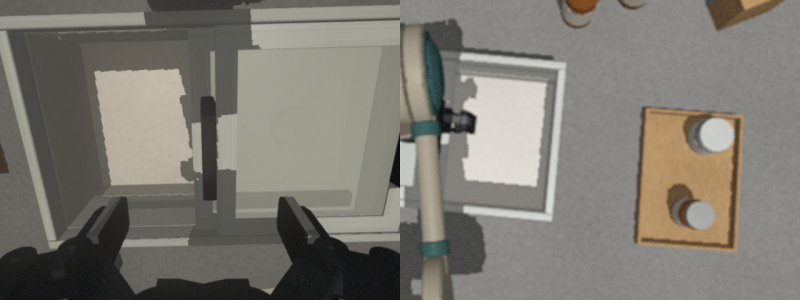

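The jar stands upright in the near half of the carton and the can hasn't moved. The right grip is where I left it. Gripping it again.

{"op": "jog_arm", "data": {"deltas": [0, 0, 2, -1, 8, 0, 1, 0, 0, 2, -1, 8, -20, 1, 0, 0, 2, -1, 8, -50, 1, 0, 0, 2, -1, 8, -80, 1, 0, 0, 2, -1, 8, -103, 1, 0, 0, 2, -1, 8, -115, 1, 0, 0, 2, -1, 8, -115, 1, 0, 0, 2, -1, 8, -115, 0, 0, 0, 2, -1, 8, -115, 0, 0, 0, 2, -1, 8, -115, 0, 0, 0, 2, -1, 8, -115, 0, 0, 0, 2, -1, 8, -115, 0, 0, 0, 2, -1, 8, -115, 0], "grip_force": 30}}

```text
clock: 15.85
position: [0.573, 0.1278, 0.185]
ee_rot: [0.001, 0.051, 0.999, 0.0]
contact_force: [-0.8, 0.4, 2.8]
width: 0.0132
gripper_force: 32.6
```

{"op": "jog_arm", "data": {"deltas": [0, 0, 0, -0.5, -5, 0, 0, 0, 0, 0, -1.5, -15, 0, 0, 0, 0, 0, -2.5, -27, 0, 0, 0, 0, 0, -4, -40, 0, 0, 0, 0, 0, -5, -53, 0, 0, 0, 0, 0, -6.5, -66, 0, 0, 0, 0, 0, -7.5, -79, 0, 0, 0, 0, 0, -9, -92, 0, 0, 0, 0, 0, -10, -105, 0, 0, 0, 0, 0, -11.5, -118, 0, 0, 0, 0, 0, -12.5, -130, 0, 0, 0, 0, 0, -14, -142, 0, 0, 0, 0, 0, -15, -153, 0, 0, 0, 0, 0, -15.5, -162, 0, 0, 0, 0, 0, -16, -167, 0, 0, 0, 0, 0, -16, -169, 0, 0, 0, 0, 0, -16, -170, 0, 0, 0, 0, 0, -16, -170, 0, 0]}}

```text
clock: 17.65
position: [0.5559, -0.0397, 0.185]
ee_rot: [-0.0, 0.051, 0.999, 0.003]
contact_force: [-1.3, 10.5, 7.5]
width: 0.0134
gripper_force: 33.1
```

{"op": "jog_arm", "data": {"deltas": [0, 0, 0, 0, 0, 0, 0.3, 0, 0, 0, 0, 0, 0, 1, 0, 0, 0, 0, 0, 0, 1, 0, 0, 0, 0, 0, 0, 1, 0, 0, 0, 0, 0, 30, 1, 0, 0, 0, 0, 0, 75, 1, 0, 0, 0, 0, 0, 120, 1, 0, 0, 0, -30, 0, 155, 1, 0, 0, 0, -75, 0, 175, 1, 0, 0, 0, -120, 0, 175, 1, 0, 0, 0, -165, 0, 175, 1, 0, 0, 0, -200, 0, 175, 1, 0, 0, 0, -200, 0, 175, 1, 0, 0, 0, -200, 0, 175, 1]}}

```text
clock: 19.05
position: [0.3566, -0.0426, 0.3598]
ee_rot: [0.001, 0.051, 0.999, -0.0]
contact_force: [0.5, -0.6, -0.2]
width: 0.0854
gripper_force: 0.0
```

```bash
python3 - <<'E'
from h import *
s=manip.get_state(); print(s["clock"],s["position"],s["contact_force"])
t=imaging.get_image("top"); cv2.imwrite("pics/t5.png",cv2.resize(t[140:330,120:500],None,fx=2.1,fy=2.1,interpolation=cv2.INTER_CUBIC))
E
```

```text
19.05 [ 0.3565605  -0.04260516  0.35977102] [ 0.46902801 -0.55215733 -0.15776842]
```

View pics/t5.png

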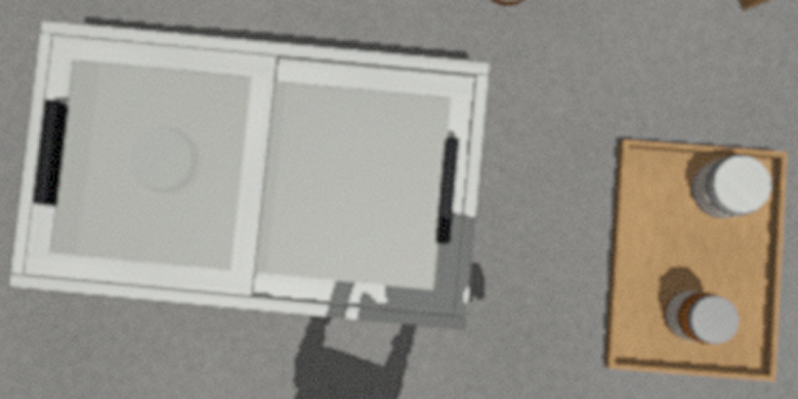

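Both grips are back at their starting pixels, (50,152) and (447,189), so both lids are closed. The jar stands in the carton at (715,320), and the tin and can haven't moved.

```bash
python3 -c "
from rig import manip; print(manip.sign_off())"
```

```text
the job is handed in; nothing more can be done
None
```

Done and handed in at about 19 s: the jar stands upright in the near half of the carton, both lids are shut, and the tin and can are where they stood.

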